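Fetch the tamper from the latched bar chest

ROBOT

A 6-joint arm with a two-finger parallel gripper is mounted at the origin on a cart in front of the work surface, level with it; the furniture and walls round the work are solid. World frame = base frame: x ahead of the robot, y to its left, z up, the work surface at z = 0. Lengths are in m, angles in rad, forces in N, time in s.
With the tool pointing down it reaches from about 0.25 to 0.775 m from the base axis. Payload 4 kg.
Tool frame: the origin (TCP) lies at the very end of the fingers, on their centre line; the grasp point (between the pads) lies 19 mm behind it; z points along the fingers, y is the direction in which the jaws open and shut (so a half turn about z gives the same grasp; the last joint's range is limited). The gripper opens to 94 mm and grips with 3 to 60 N. Pads are 16 mm wide; open, the fingers measure 119 mm over their backs; the gripper's body (75 mm by 177 mm) begins 78 mm behind the grasp point.
Start: joints at [-1.301, 0.087, 1.371, -0, 1.684, -0.103], TCP at [0.2, -0.512, 0.206] pointing down, gripper open.
Joint ranges: [-3.1, 3.1], [-0.76, 2.03], [0.27, 2.55], [-1.08, 4.22], [0.17, 2.65], [-2.57, 2.57]. Speed limits (rad/s): [2.79, 2.79, 3.14, 3.14, 3.14, 3.14].

INTERFACE

Orientations are given as [roll, pitch, yaw] about the fixed x, y, z axes, in that order (R = Rz(yaw) Ry(pitch) Rx(roll)).
In Python, from bench import robot, cams, models gives the robot as it stands.
- The arm moves only by the tool step_arm, never from a script. Its argument "series" is a list of rows, each a list of 5 numbers: the gripper command: -1 is shut, 1 is fully open, values between are in proportion, then the shift along the tool's x, y, z in mm, then the turn about the tool's z in degrees. A call has 1 to 20 rows; each row is the pose to reach, as a shift and turn from the pose commanded when the call began, along the tool's axes at that moment; what a row does not reach only later rows make up. A row lasts 1/8 s, in which the tool goes at most 62.5 mm and 10.7 degrees, less where a joint would pass 70% of its speed; a pose out of reach is approached as far as the arm can. A call with a gripper value outside its range is refused whole. The fingers move at their own pace and stop on an object; the grip force is fixed at half the most. Time passes only in rows, so rows that repeat a pose let the fingers close. It gives the time, the measured TCP pose, the force and the opening at its end, in the units of the state.
- robot.get_obs(): the state, without advancing time (a new reading comes with each control period).
- cams.snapshot(name): name is "scene" or "side" or "wrist"; returns a dict with "pixels" (420x560x3 uint8, red, green, blue), "fov_y" (degrees; the focal length in pixels is half the picture's height over the tangent of half this angle, whatever the lens; pixels are square), "cx", "cy" (the principal point, pixels), "R" (3x3) and "t" (3): a world point X has camera coordinates R X + t. Camera axes: x right, y down, z forward; pixel columns grow to the right and rows downward; lengths in m; the calibration is good to about 2 mm. A picture is of the moment at which its call begins. There is no depth.
- robot.close_job(): hands the job in, once; it reports no verdict.
Trained networks look in a picture, given as the dict that the camera call returned (one of the last four; its "shot" number tells which), for a name from the list of things; names that differ only in an ending like _2 or _b are one class to them, and where a whole thing is asked for, a point or a joint stands for the part that bears it (a point fixed in the world has none). Each returns a list of dicts, best first, with "p" (0 to 1); they miss things now and then, are a little off and sometimes report something else, mostly with a low value. They report only what shows in the picture. A call takes as long as a camera call. They do not tell look-alikes from the thing itself.
- models.find_in(picture, label): "position" ([x, y, z] in m, in world coordinates, good to about 4 mm: the middle of the surface that is visible of it).
- models.pinpoint(picture, label): "position" ([x, y, z] in m, in world coordinates, good to about 4 mm: a listed point, or the origin of a listed thing).
The state is a dict: "time": time; "joint_positions": joint angles; "qvel": joint speeds; "joint_torque": joint torques, N m; "tool_pos": TCP position; "ee_rot": TCP orientation; "wrist_force": force on the tool from outside, world axes, zero at the start; "wrist_torque": the same for the moment, N m; "width": finger opening in m.
Only numpy, scipy, OpenCV 4.12 (cv2) and the standard library are available. Lean on these libraries where they do the work, as an engineer would, in place of code of your own. Each camera call takes 0.05 s, during which the arm holds its last target. There are 200 camera calls.

TASK

Open the wooden chest and fetch the coffee tamper: its lid is held by two swing catches linked inside the ledge, so that only one of them can go first (feel which) and the other is blocked until that one is fully swung. Swing both clear, swing the lid up past its balance point so that it stays open by itself, then draw the tamper out from under the rear board and stand it upright on the round wooden coaster, wholly on it. Leave the glass standing in the chest, and knock nothing over.

Things in the scene. Friction and masses are not known exactly. Their poses are not given: they have to be found in the camera images.
- chest: Fixed wooden chest, 190 (x) x 260 (y) x 120 mm high, walls and floor 8 mm. Origin: centre of its underside; x points to its back (away from the robot at yaw 0), y to its left, z up. The lid covers the top from x = -87 to +45 mm; a fixed board covers the rest (see rear_board). A ledge on the front (x -163 to -95 mm, 200 mm wide, top at 120 mm) carries two catches.
- rear_board (a point): Middle of the front edge of the fixed rear board on the chest's top, chest (47, 0, 120) mm; axes as the chest's. The board is 8 mm thick (underside 112 mm up) and runs from here to the chest's back.
- left_pivot (a point): Pivot of the left catch, on the ledge's top, chest (-125, 32, 120) mm; axes as the chest's. Each catch is a flat steel lever turning about the vertical here. At the start its 50 mm tail points to the chest's +x, over the lid's front edge, holding it down. It swings only counter-clockwise seen from above, 1.31 rad to its stop, and stays where it is left; from 1.05 rad on it is clear of the lid.
- left_peg (a point): Closed place of the left catch's peg (middle of its height), chest (-167, 32, 144) mm (a point of the chest: it does not move with the catch). The peg is upright, round, dark, 16 mm thick, 42 mm from the pivot, from 6 to 42 mm above the ledge's top, on the lever's end towards the robot. Push it to the right (-y) and on round the pivot: about 3 N at the peg.
- right_pivot (a point): Pivot of the right catch, chest (-125, -32, 120) mm; it looks and swings the same way as the left one. One catch, left or right (it varies and cannot be seen), is free to go first. The other stops hard after 0.1 to 0.25 rad until the free one has been swung at least 1.1 rad. Forcing a blocked catch does not help.
- right_peg (a point): Closed place of the right catch's peg, chest (-167, -32, 144) mm; all else as for left_peg.
- lid (a joint): Angle of the lid, 0 closed to 1.75 rad fully open (stop). It hinges about the chest's y axis at chest (x +45, z 120) mm, its front edge rising. A plain hinge: the lid (132 x 258 x 8 mm, about 0.25 kg) falls shut below about 1.55 rad and falls open to its stop above that.
- lid_bar (a point): Centre of the lid's round steel bar handle: 12 mm thick, 40 mm long along the chest's y, its centre line 36 mm above the lid's top and 118 mm in front of the hinge (closed lid). Axes turn with the lid.
- tamper: Coffee tamper standing upright on the chest's floor in its left or right half: round steel base 58 mm across, 30 mm high; above it a round dark wooden handle up to 34 mm across; 94 mm high, about 0.46 kg. Origin: centre of its underside. Its rear is under the rear board and the open lid stands close behind: reach it leaning 30 to 45 degrees from the front; draw it 30 mm forward before raising it.
- small_glass: Empty drinking glass, 64 mm across and 80 mm high, standing upright in the other half of the chest. To stay there. Origin: centre of its underside.
- coaster: Round wooden coaster lying fixed on the counter, 104 mm across, 11 mm high. Origin: centre of its underside.
- milk_pitcher: Steel milk pitcher, 72 x 113 x 104 mm high, standing loose on the counter beside the work; bystander. Origin: centre of its underside.
- cups: Two stacked white porcelain cups, 82 mm across, 89 mm high, loose; bystander. Origin: centre of the underside.
There are look-alikes about, which are no part of the job. Of the things that look like the coaster, the middle-sized one is meant.

How it is judged:
On the way, in this order (a step that is already met when the one before it is completed fails the run):
1. the lid stands open past its balance point, the hand off it (value of joint lid above 1.65 rad and contact force between the fingers and lid below 0.2 N), for 0.3 s.
2. the tamper is lifted clear out of the chest (z of tamper in the frame of chest above 0.122 m and value of joint lid above 1.6 rad), for 0.1 s.
At the end, for the whole second after the job is handed in: The tamper stands upright (within 0.1 rad) and still, released, on the coaster, its axis within 25 mm of the coaster's centre so that its base is wholly on it; the lid stands open by itself (over 1.6 rad); the glass stands upright on the chest's floor (horizontal distance between tamper and coaster below 0.025 m and z of tamper in the frame of coaster between 0.007 and 0.015 m and angle between tamper's own z axis and vertical below 0.1 rad and linear speed of tamper below 0.02 m/s and value of joint lid above 1.6 rad and angle between small_glass's own z axis and vertical below 0.15 rad and z of small_glass in the frame of chest below 0.02 m and horizontal distance between small_glass and chest below 0.15 m); the robot touches nothing.
It fails at once if the tamper is dropped onto the coaster or knocked hard against it (contact force between tamper and coaster above 60 N).
It fails at once if the glass in the chest is knocked over (angle between small_glass's own z axis and vertical above 0.5 rad).
It fails at once if the milk pitcher is knocked over or shoved away (angle between milk_pitcher's own z axis and vertical above 0.4 rad or distance of milk_pitcher from where it was at the start of the episode above 0.06 m).
It fails at once if the cups are knocked over or shoved away (angle between cups's own z axis and vertical above 0.4 rad or distance of cups from where it was at the start of the episode above 0.06 m).
It also fails if it takes over 72 s, if anything falls off the work surface, if the arm or the gripper's body presses on something with over 40 N, if the wrist force passes 120 N, or if a joint passes its speed limit or range.

## Working session

There is one attempt and no reset: what is moved stays moved. The work goes in short steps, Python scripts to look and compute and a tool call to move; the robot and the scene stay as the last step left them, time stands still between calls to the robot, and variables do not carry over. Pictures are saved under pics/ and viewed, about 8 in all and at most 12, crops included, and the job is handed in when it is done.

Besides the shell and the picture viewer there is one more tool, called after "Request:" by a JSON object that holds its "api" and its "payload", one argument or row to a line. step_arm: Moves the arm, as the interface text tells. Its arguments: {"type":"object","properties":{"series":{"type":"array","items":{"type":"array","items":{"type":"number"}}}},"required":["series"]}

```bash
mkdir -p pics; ls; python3 - <<'E'
from bench import robot,cams,models
import cv2,numpy as np
o=robot.get_obs(); print(o)
for n in ["scene","side"]:
    s=cams.snapshot(n); cv2.imwrite(f"pics/a_{n}.png",s["pixels"][:,:,::-1])
    print(n,s["fov_y"],(-np.array(s["R"]).T@s["t"]).round(3), np.array(s["R"])[2].round(2))
    for l in ["chest","rear_board","left_pivot","right_pivot","left_peg","right_peg","lid_bar","tamper","small_glass","coaster","milk_pitcher","cups"]:
        print(l,[(np.round(d["position"],3).tolist(),round(d["p"],2)) for d in models.pinpoint(s,l)][:4])
E
```

```text
pics
{'time': 0.0, 'joint_positions': array([-1.30109854e+00,  8.79149897e-02,  1.37223575e+00,  2.21635609e-05,
        1.68357686e+00, -1.03089703e-01]), 'qvel': array([-0.00084886, -0.00054073, -0.00012447, -0.00045436,  0.00071616,
       -0.0001241 ]), 'joint_torque': array([-9.68521490e-04, -3.40185463e+01, -3.02425754e+01,  7.16394070e-02,
        3.31741164e-02, -1.83108200e-04]), 'tool_pos': array([ 0.20018096, -0.51169833,  0.20433542]), 'ee_rot': array([-3.13947130e+00, -2.41613203e-04,  3.72789702e-01]), 'wrist_force': array([ 1.09491244, -0.12898294,  0.5882251 ]), 'wrist_torque': array([-0.00967682,  0.03468933, -0.02453209]), 'width': 0.09421190087645757}
scene 57.393703852701 [0.005 0.537 0.873] [ 0.46 -0.55 -0.7 ]
chest [([0.614, -0.047, 0.001], 0.7)]
rear_board [([0.66, -0.038, 0.123], 0.82)]
left_pivot [([0.487, -0.036, 0.122], 0.98)]
right_pivot [([0.494, -0.099, 0.122], 0.84)]
left_peg [([0.443, -0.042, 0.145], 0.83)]
right_peg [([0.457, -0.102, 0.145], 0.93)]
lid_bar [([0.543, -0.059, 0.161], 0.78)]
tamper []
small_glass []
coaster [([0.407, -0.258, 0.002], 0.94), ([0.302, -0.161, 0.003], 0.9), ([0.435, -0.406, 0.002], 0.8)]
milk_pitcher [([0.637, -0.348, 0.004], 0.74)]
cups [([0.563, 0.223, 0.001], 0.95), ([0.543, -0.058, 0.157], 0.61)]
side 43.15398684817411 [ 0.309 -0.98   0.974] [ 0.15  0.71 -0.69]
chest [([0.614, -0.046, 0.001], 0.77)]
rear_board [([0.665, -0.039, 0.118], 0.97)]
left_pivot [([0.489, -0.036, 0.119], 0.95)]
right_pivot []
left_peg [([0.443, -0.044, 0.141], 0.83), ([0.612, -0.048, 0.001], 0.7), ([0.489, -0.037, 0.117], 0.42)]
right_peg [([0.453, -0.104, 0.146], 0.93), ([0.609, -0.044, -0.0], 0.39)]
lid_bar [([0.545, -0.059, 0.157], 0.84)]
tamper []
small_glass []
coaster [([0.439, -0.404, 0.002], 0.85), ([0.407, -0.259, 0.0], 0.73), ([0.304, -0.161, -0.002], 0.58)]
milk_pitcher [([0.637, -0.345, -0.002], 0.97)]
cups []
```

View pics/a_scene.png

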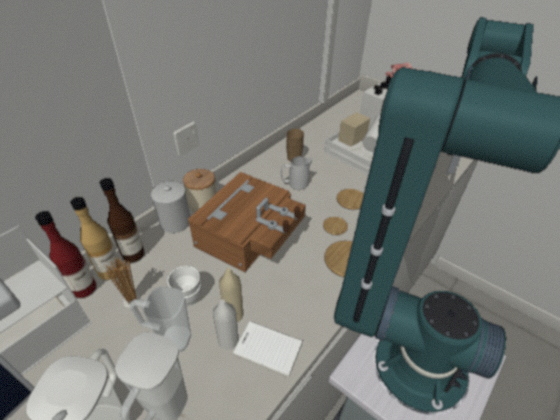

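View pics/a_side.png

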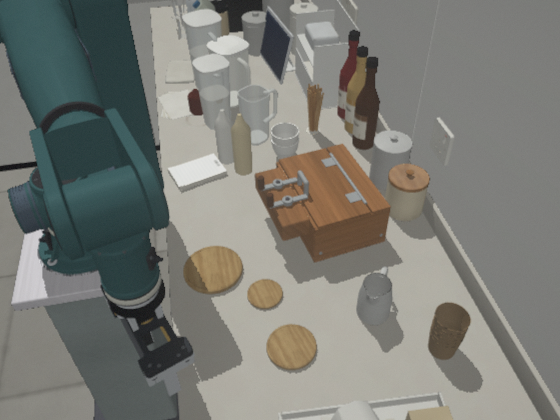

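The coaster look-alikes in the side picture are a big one at (213,270), a small one at (265,293) and a middle-sized one at (291,347). The last is the one meant, near (0.437,-0.405). The milk pitcher is at (375,297) and the cups are at (285,140). I'll now fit the chest pose and check the coaster sizes.

```bash
cat > h.py <<'E'
from bench import robot,cams,models
import numpy as np,cv2
from scipy.optimize import least_squares
from scipy.spatial.transform import Rotation as Rn
def proj(s,X):
    c=np.array(s["R"])@np.array(X)+s["t"]; f=210/np.tan(np.radians(s["fov_y"]/2)); return np.array([s["cx"]+f*c[0]/c[2],s["cy"]+f*c[1]/c[2]])
def ray(s,u,v,z):
    f=210/np.tan(np.radians(s["fov_y"]/2)); R=np.array(s["R"]);d=R.T@np.array([(u-s["cx"])/f,(v-s["cy"])/f,1]);o=-R.T@s["t"]; return o+d*(z-o[2])/d[2]
def tool(X,yaw=None,pose=None):
    """shift mm in tool axes (tool down) and turn deg from measured (or given p,yaw) to X,yaw"""
    o=robot.get_obs(); p,rot=(o["tool_pos"],Rn.from_euler("xyz",o["ee_rot"])) if pose is None else (np.array(pose[0]),Rn.from_euler("xyz",[np.pi,0,pose[1]]))
    d=rot.inv().apply(np.array(X)-p)*1000; y0=rot.as_euler("xyz")[2]
    t=0 if yaw is None else -np.degrees(yaw-y0)
    return d.round(1),round((t+180)%360-180,1)
E
python3 - <<'E'
from h import *
L={"chest":(0,0,0),"rear_board":(47,0,120),"left_pivot":(-125,32,120),"right_pivot":(-125,-32,120),"left_peg":(-167,32,144),"right_peg":(-167,-32,144),"lid_bar":(-73,0,156)}
P=[];Q=[]
for n in ["scene","side"]*3:
    s=cams.snapshot(n)
    for l,c in L.items():
        r=models.pinpoint(s,l)
        if r and r[0]["p"]>.6: P.append(np.array(c)/1000);Q.append(r[0]["position"])
P=np.array(P);Q=np.array(Q)
f=lambda v:((Rn.from_euler("z",v[2]).apply(P)+[v[0],v[1],0]-Q)).ravel()
r=least_squares(f,[.61,-.05,.15],loss="soft_l1",f_scale=.004);print(r.x.round(4),len(P),np.abs(r.fun).max(),np.abs(r.fun).mean(), f(r.x).reshape(-1,3).mean(0))
s=cams.snapshot("side");big=cv2.resize(s["pixels"][220:380,170:340],None,fx=4,fy=4,interpolation=cv2.INTER_CUBIC)
cv2.imwrite("pics/b.png",big[:,:,::-1])
# size: segment by hue; ground-plane ellipse fit
hsv=cv2.cvtColor(s["pixels"],cv2.COLOR_RGB2HSV);m=cv2.inRange(hsv,(8,80,60),(25,255,255))
cs,_=cv2.findContours(m,cv2.RETR_EXTERNAL,cv2.CHAIN_APPROX_NONE)
for c in cs:
    if cv2.contourArea(c)>300:
        g=np.array([ray(s,u,v,.011)[:2] for u,v in c[:,0,:]],np.float32)
        (x,y),rad=cv2.minEnclosingCircle(g); print("blob",cv2.boundingRect(c),round(x,3),round(y,3),"diam",round(2*rad,3))
c,sn=np.cos(r.x[2]),np.sin(r.x[2])
for l,k in L.items(): print(l,np.round(Rn.from_euler("z",r.x[2]).apply(np.array(k)/1000)+[r.x[0],r.x[1],0],4), proj(s,Rn.from_euler("z",r.x[2]).apply(np.array(k)/1000)+[r.x[0],r.x[1],0]).round(0))
E
```

```text
[ 0.6144 -0.0468  0.1675] 34 0.03693742047188964 0.0023026415655610175 [-8.86439850e-04  2.76312136e-05  4.94117647e-04]
blob (267, 325, 49, 44) 0.437 -0.406 diam 0.103
blob (248, 280, 34, 28) 0.408 -0.263 diam 0.079
blob (184, 246, 58, 47) 0.304 -0.167 diam 0.141
blob (389, 164, 41, 28) 0.87 0.039 diam 0.119
blob (256, 144, 135, 118) 0.636 0.014 diam 0.465
blob (308, 85, 15, 46) 0.7 0.44 diam 0.263
blob (347, 56, 20, 50) 0.885 0.574 diam 0.33
chest [ 0.6144 -0.0468  0.    ] [328. 216.]
rear_board [ 0.6607 -0.039   0.12  ] [347. 176.]
left_pivot [ 0.4858 -0.0361  0.12  ] [277. 186.]
right_pivot [ 0.4965 -0.0992  0.12  ] [287. 203.]
left_peg [ 0.4444 -0.0431  0.144 ] [261. 183.]
right_peg [ 0.4551 -0.1062  0.144 ] [270. 200.]
lid_bar [ 0.5424 -0.059   0.156 ] [303. 177.]
```

View pics/b.png

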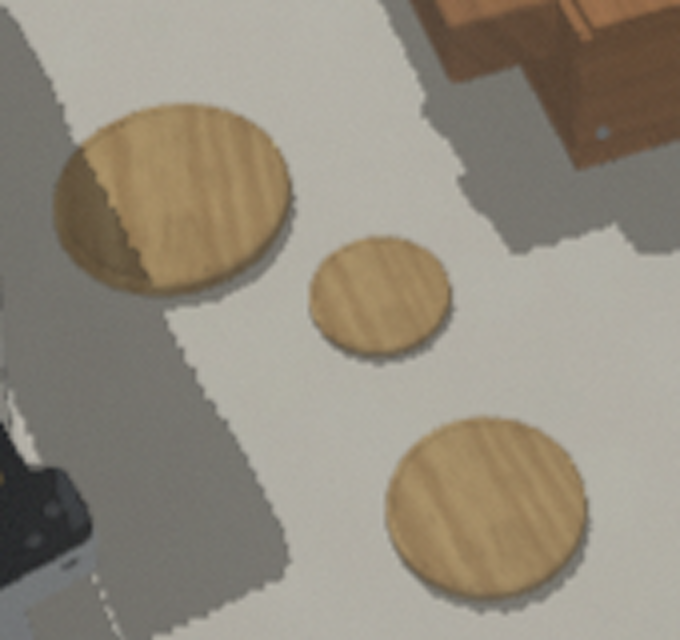

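The fitted chest yaw is 0.1675, and the coaster sizes confirm the middle one (103 mm, at (0.437,-0.405)). The moves can't tilt the tool, so I'll first check in free space what the arm does at the limit of its reach.

Request:
{"api": "step_arm", "payload": {
  "series": [
    [1, 0, 60, -62, 0],
    [1, 0, 120, -124, 0],
    [1, 0, 180, -150, 0],
    [1, 0, 240, -150, 0],
    [1, 0, 300, -150, 0],
    [1, 0, 360, -150, 0],
    [1, 0, 360, -150, 0],
    [1, 0, 360, -150, 0]
  ]
}}

```text
time: 4.75
tool_pos: [0.2947, -0.7536, 0.2988]
ee_rot: [3.09, 0.0, 0.373]
wrist_force: [-0.2, 0.6, -0.6]
width: 0.0942
```

```bash
python3 -c "
from h import *
o=robot.get_obs();print(o['time'],o['joint_positions'].round(3),o['tool_pos'].round(4),o['ee_rot'].round(3))"
```

```text
4.75 [-1.27   0.758  0.274  0.004  2.059 -0.07 ] [ 0.2947 -0.7536  0.2988] [3.09  0.    0.373]
```

Request:
{"api": "step_arm", "payload": {
  "series": [
    [1, 0, 0, 0, 0],
    [1, 0, 0, 0, 0]
  ]
}}

```text
time: 5.0
tool_pos: [0.2945, -0.7531, 0.3006]
ee_rot: [3.089, 0.0, 0.373]
wrist_force: [-0.8, -1.4, 0.5]
width: 0.0942
```

Request:
{"api": "step_arm", "payload": {
  "series": [
    [1, 0, 60, 0, 0],
    [1, 0, 120, 0, 0],
    [1, 0, 180, 0, 0]
  ]
}}

```text
time: 5.38
tool_pos: [0.3109, -0.795, 0.255]
ee_rot: [3.039, 0.0, 0.373]
wrist_force: [-0.1, -0.3, 0.1]
width: 0.0939
```

Request:
{"api": "step_arm", "payload": {
  "series": [
    [1, 0, -150, 0, 0],
    [1, 0, -150, 0, 0],
    [1, 0, -150, 0, 0],
    [1, 0, -150, 0, 0],
    [1, 0, -150, 0, 0]
  ]
}}

```text
time: 6.0
tool_pos: [0.2567, -0.6569, 0.2413]
ee_rot: [3.037, 0.0, 0.373]
wrist_force: [0.3, -0.3, 1.2]
width: 0.0943
```

Pushing against the reach limit leans the tool by about 0.05 rad per call, and the lean is kept. I can use that later to get the 30–45° lean. First, the catches.

```bash
cat >> h.py <<'E'
YC=0.1675
def ch(*mm): return Rn.from_euler("z",YC).apply(np.array(mm)/1000)+[.6144,-.0468,0]
def gr(G,jaw=None,o=None):
    """tool shift for grasp point G (world), turn so that jaw axis is closest to world direction angle jaw"""
    o=o or robot.get_obs(); R=Rn.from_euler("xyz",o["ee_rot"]); z=R.as_matrix()[:,2]
    d=R.inv().apply(np.array(G)+.019*z-o["tool_pos"])*1000
    t=None
    if jaw is not None:
        j=R.inv().apply([np.cos(jaw),np.sin(jaw),0]); t=np.degrees(np.arctan2(-j[0],j[1])); t=round((t+90)%180-90,1)
    return d.round(1),t
E
python3 - <<'E'
from h import *
print(gr(ch(-167,32,250),YC+np.pi/2),gr(ch(-167,32,152)))
E
```

```text
(array([ 398.3, -499.6,  -42.5]), np.float64(11.8)) (array([ 398.3, -509.9,   54.9]), None)
```

Request:
{"api": "step_arm", "payload": {
  "series": [
    [-0.2, 36, -45, -4, 2],
    [-0.2, 72, -90, -8, 4],
    [-0.2, 109, -136, -12, 6],
    [-0.2, 145, -182, -15, 8],
    [-0.2, 181, -227, -19, 11.8],
    [-0.2, 217, -272, -23, 11.8],
    [-0.2, 253, -318, -27, 11.8],
    [-0.2, 290, -363, -31, 11.8],
    [-0.2, 326, -409, -35, 11.8],
    [-0.2, 362, -454, -39, 11.8],
    [-0.2, 398, -500, -43, 11.8],
    [-0.2, 398, -500, -43, 11.8],
    [-0.2, 398, -500, -43, 11.8]
  ]
}}

```text
time: 7.62
tool_pos: [0.446, -0.044, 0.233]
ee_rot: [3.041, -0.022, 0.168]
wrist_force: [-0.1, -0.4, 0.1]
width: 0.0377
```

```bash
python3 - <<'E'
from h import *
o=robot.get_obs();print(o["tool_pos"],o["ee_rot"],o["width"],o["joint_positions"].round(2))
print(gr(ch(-167,32,152),YC+np.pi/2))
E
```

```text
[ 0.44597117 -0.04401837  0.23295835] [ 3.04088491 -0.02226458  0.16837874] 0.03773770204699853 [-0.16 -0.18  1.58 -0.09  1.69  1.23]
(array([-3.2, -9.3, 99.4]), np.float64(0.1))
```

Request:
{"api": "step_arm", "payload": {
  "series": [
    [-0.2, -3, -5, 50, 0],
    [-0.2, -3, -9, 99, 0],
    [-0.2, -3, -9, 99, 0],
    [-1, -3, -9, 99, 0],
    [-1, -3, -9, 99, 0],
    [-1, -3, -9, 99, 0]
  ]
}}

```text
time: 8.38
tool_pos: [0.4453, -0.0443, 0.1352]
ee_rot: [3.042, -0.026, 0.168]
wrist_force: [-0.4, 1.1, 5.8]
width: 0.0166
```

Request:
{"api": "step_arm", "payload": {
  "series": [
    [-1, 0, 4, 0, 0],
    [-1, 0.5, 7, 0.5, 0],
    [-1, 1, 10, 1, 0],
    [-1, 1, 10, 1, 0]
  ]
}}

```text
time: 8.88
tool_pos: [0.4462, -0.0516, 0.1349]
ee_rot: [3.047, -0.023, 0.169]
wrist_force: [-4.5, 6.6, 10.8]
width: 0.0169
```

Request:
{"api": "step_arm", "payload": {
  "series": [
    [-1, 1, 5, 0.5, 0],
    [-1, 1.5, 7, 0.7, 0],
    [-1, 1.5, 7, 0.7, 0]
  ]
}}

```text
time: 9.25
tool_pos: [0.4481, -0.0585, 0.1349]
ee_rot: [3.047, -0.021, 0.169]
wrist_force: [-6.7, 7.3, 11.4]
width: 0.0166
```

Request:
{"api": "step_arm", "payload": {
  "series": [
    [-1, 3, 4.5, 0.5, 0],
    [-1, 6.2, 8.8, 0.9, 0],
    [-1, 10, 13, 1.3, 0],
    [-1, 13.7, 16.2, 1.6, 0],
    [-1, 18, 19, 1.9, 0],
    [-1, 22.6, 21.5, 2.1, 0],
    [-1, 27, 23.2, 2.3, 0],
    [-1, 31, 24.2, 2.4, 0],
    [-1, 33, 24.5, 2.4, 0],
    [-1, 33, 24.5, 2.4, 0]
  ]
}}

```text
time: 10.5
tool_pos: [0.4847, -0.0784, 0.135]
ee_rot: [3.045, -0.02, 0.169]
wrist_force: [-6.2, 2.5, 7.4]
width: 0.0168
```

```bash
python3 - <<'E'
from h import *
o=robot.get_obs();R=Rn.from_euler("xyz",o["ee_rot"]);g=R.apply([0,0,-.019])+o["tool_pos"]
print(o["wrist_force"].round(1),o["ee_rot"].round(3),"grasp in chest",(Rn.from_euler("z",-YC).apply(g-[.6144,-.0468,0])*1000).round(1))
print(gr(ch(-167,-32,230),YC+np.pi/2),gr(ch(-167,-32,152),YC+np.pi/2))
E
```

```text
[-6.2  2.5  7.4] [ 3.045 -0.02   0.169] grasp in chest [-133.5   -7.7  153.9]
(array([-32. ,  31.6, -74. ]), np.float64(0.1)) (array([-33.6,  24.1,   3.6]), np.float64(0.1))
```

Request:
{"api": "step_arm", "payload": {
  "series": [
    [-0.2, 0, 0, 0, 0],
    [-0.2, 0, 0, 0, 0],
    [-0.2, 0, 0, -45, 0],
    [-0.2, -35, 20, -45, 0],
    [-0.2, -35, 25, -45, 0],
    [-0.2, -35, 24, 0, 0],
    [-0.2, -35, 24, 3, 0],
    [-1, -35, 24, 3, 0],
    [-1, -35, 24, 3, 0],
    [-1, -35, 24, 3, 0]
  ]
}}

```text
time: 11.75
tool_pos: [0.4557, -0.1083, 0.1328]
ee_rot: [3.044, -0.023, 0.168]
wrist_force: [-0.5, 2.8, 1.5]
width: 0.0169
```

Request:
{"api": "step_arm", "payload": {
  "series": [
    [-1, 0, 4, 0.4, 0],
    [-1, 1, 8, 0.8, 0],
    [-1, 2.5, 13, 1.3, 0],
    [-1, 4.5, 17, 1.7, 0],
    [-1, 4.5, 17, 1.7, 0]
  ]
}}

```text
time: 12.38
tool_pos: [0.4614, -0.1238, 0.1326]
ee_rot: [3.046, -0.019, 0.168]
wrist_force: [-3.3, 5.2, 4.5]
width: 0.0169
```

Request:
{"api": "step_arm", "payload": {
  "series": [
    [-1, 2, 4.5, 0.5, 0],
    [-1, 4.2, 8.8, 0.9, 0],
    [-1, 8, 13, 1.3, 0],
    [-1, 11.7, 16.2, 1.6, 0],
    [-1, 16, 19, 1.9, 0],
    [-1, 20.6, 21.5, 2.1, 0],
    [-1, 25, 23.2, 2.3, 0],
    [-1, 29, 24.2, 2.4, 0],
    [-1, 31, 24.5, 2.4, 0],
    [-1, 31, 24.5, 2.4, 0]
  ]
}}

```text
time: 13.62
tool_pos: [0.492, -0.1423, 0.1327]
ee_rot: [3.049, -0.01, 0.168]
wrist_force: [-14.8, 6.5, 9.3]
width: 0.0165
```

Request:
{"api": "step_arm", "payload": {
  "series": [
    [-0.2, 0, 0, 0, 0],
    [-0.2, 0, 0, 0, 0],
    [-0.2, 0, 0, -50, 0]
  ]
}}

```text
time: 14.0
tool_pos: [0.4928, -0.1398, 0.1782]
ee_rot: [3.045, -0.012, 0.167]
wrist_force: [0.4, 0.7, -0.7]
width: 0.0372
```

```bash
python3 - <<'E'
from h import *
o=robot.get_obs();print(o["tool_pos"],o["ee_rot"],o["joint_positions"].round(2),o["width"])
s=cams.snapshot("scene")
for l in ["lid_bar"]: print(l,[(np.round(d["position"],3),d["p"]) for d in models.pinpoint(s,l)])
cv2.imwrite("pics/c.png",cv2.resize(s["pixels"][130:290,150:350],None,fx=4,fy=3.7)[:,:,::-1])
print(gr(ch(-73,0,200),YC),gr(ch(-73,0,156),YC))
E
```

```text
[ 0.49284922 -0.13975038  0.17824905] [ 3.04548399 -0.01229849  0.16716044] [-0.33 -0.03  1.55 -0.08  1.57  1.07] 0.03718382837478851
lid_bar [(array([ 0.543, -0.06 ,  0.158]), 0.77)]
(array([ 57.3, -72.5,   1.8]), np.float64(89.8)) (array([ 55.9, -77.2,  45.5]), np.float64(89.8))
```

View pics/c.png

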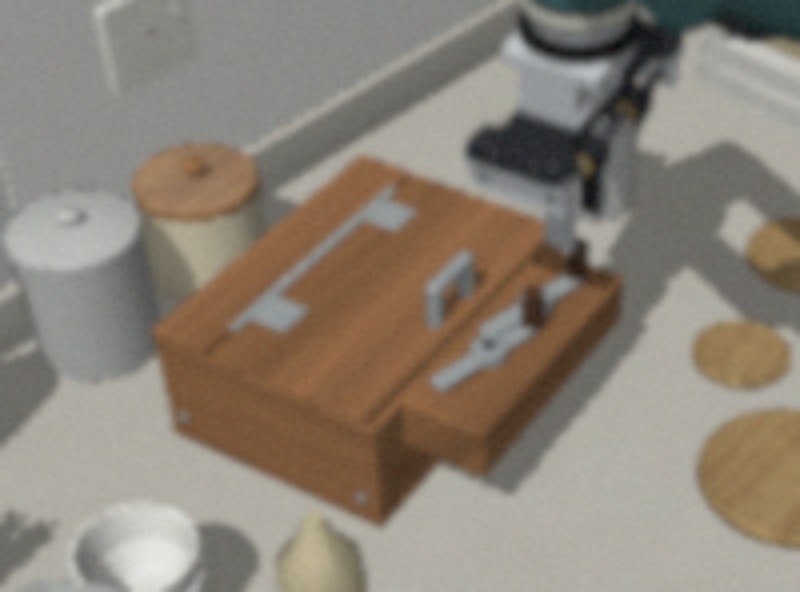

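The picture shows both catches swung clear, with the dark pegs at about (535,300) and (578,262). The bar is at about (450,290). Next I'll grip the bar.

Request:
{"api": "step_arm", "payload": {
  "series": [
    [-0.2, 0, 0, -25, -10],
    [-0.2, 19, -24, -25, -20],
    [-0.2, 38, -48, -25, -30],
    [-0.2, 57, -73, -22, -40],
    [-0.2, 57, -73, -22, -50],
    [-0.2, 57, -73, -22, -60],
    [-0.2, 57, -73, -22, -70],
    [-0.2, 57, -73, -22, -80],
    [-0.2, 57, -73, -22, -90],
    [-0.2, 57, -73, -22, -90]
  ]
}}

```text
time: 15.35
tool_pos: [0.539, -0.0571, 0.1979]
ee_rot: [3.12, 0.1, 1.734]
wrist_force: [-0.5, 0.0, 0.4]
width: 0.0375
```

```bash
python3 - <<'E'
from h import *
o=robot.get_obs();print(o["tool_pos"],o["ee_rot"],o["joint_positions"].round(2),o["width"])
print(gr(ch(-73,0,157),YC))
E
```

```text
[ 0.53902223 -0.05705126  0.19793274] [3.11986041 0.10026626 1.73421839] [-0.15  0.04  1.44 -0.09  1.61 -0.32] 0.0375120201300938
(array([ 1.7,  2.2, 60. ]), np.float64(-0.2))
```

Request:
{"api": "step_arm", "payload": {
  "series": [
    [-0.2, 1.5, 2, 40, 0],
    [-0.2, 1.5, 2, 59, 0],
    [-0.2, 1.5, 2, 59, 0],
    [-1, 1.5, 2, 59, 0],
    [-1, 1.5, 2, 59, 0],
    [-1, 1.5, 2, 59, 0]
  ]
}}

```text
time: 16.1
tool_pos: [0.5429, -0.0604, 0.1404]
ee_rot: [3.119, 0.1, 1.736]
wrist_force: [0.2, -0.5, 4.1]
width: 0.0112
```

```bash
python3 - <<'E'
from h import *
o=robot.get_obs();R=Rn.from_euler("xyz",o["ee_rot"]);g=R.apply([0,0,-.019])+o["tool_pos"]
gc=Rn.from_euler("z",-YC).apply(g-[.6144,-.0468,0])*1000
print(o["tool_pos"],o["ee_rot"],o["width"],o["wrist_force"].round(1),gc.round(1))
C=Rn.from_euler("z",YC)
for a in np.arange(.15,1.76,.15):
    d=np.array([-118*np.cos(a)+36*np.sin(a)+118,0,118*np.sin(a)+36*np.cos(a)-36])
    print(round(a,2),R.inv().apply(C.apply(d)).round(1),d.round(1))
E
```

```text
[ 0.54292082 -0.06041493  0.14041153] [3.11913407 0.10006227 1.73624411] 0.01124157144210758 [ 0.2 -0.5  4.1] [-73.2   0.4 159.3]
0.15 [ -1.7   7.1 -17. ] [ 6.7  0.  17.2]
0.3 [ -3.3  16.6 -32.7] [15.9  0.  33.3]
0.45 [ -4.7  28.5 -46.9] [27.4  0.  47.7]
0.6 [ -5.9  42.3 -59.1] [40.9  0.  60.3]
0.75 [ -7.   57.8 -69.2] [56.2  0.  70.8]
0.9 [ -7.7  74.6 -76.8] [72.8  0.  78.8]
1.05 [ -8.2  92.4 -81.8] [90.5  0.  84.3]
1.2 [ -8.5 110.7 -84.1] [108.8   0.   87. ]
1.35 [ -8.4 129.2 -83.7] [127.3   0.   87. ]
1.5 [ -8.1 147.4 -80.6] [145.6   0.   84.3]
1.65 [ -7.5 164.9 -74.7] [163.2   0.   78.8]
```

Request:
{"api": "step_arm", "payload": {
  "series": [
    [-1, -1.7, 7, -17, 0],
    [-1, -3.3, 16.6, -32.7, 0],
    [-1, -4.7, 28.5, -47, 0],
    [-1, -6, 42.3, -59, 0],
    [-1, -7, 57.8, -69, 0],
    [-1, -7.7, 74.6, -76.8, 0],
    [-1, -8.2, 92.4, -81.8, 0],
    [-1, -8.5, 110.7, -84, 0]
  ]
}}

```text
time: 17.1
tool_pos: [0.6498, -0.0441, 0.2288]
ee_rot: [3.12, 0.103, 1.734]
wrist_force: [-2.5, -3.4, 2.2]
width: 0.0111
```

```bash
python3 - <<'E'
from h import *
o=robot.get_obs();R=Rn.from_euler("xyz",o["ee_rot"]);g=R.apply([0,0,-.019])+o["tool_pos"]
gc=Rn.from_euler("z",-YC).apply(g-[.6144,-.0468,0])*1000
print(o["width"],o["wrist_force"].round(1),gc.round(1),o["ee_rot"].round(3),o["joint_positions"].round(2))
E
```

```text
0.011056324142153323 [-2.5 -3.4  2.2] [ 35.   -1.2 247.6] [3.12  0.103 1.734] [-0.1   0.28  1.1  -0.09  1.71 -0.28]
```

Request:
{"api": "step_arm", "payload": {
  "series": [
    [-1, 0, 18.5, 0.4, 0],
    [-1, 0.4, 36.7, 3.5, 0],
    [-1, 1, 54.2, 9.4, 0],
    [-1, 1.2, 60.3, 12, 0],
    [-1, 1.2, 60.3, 12, 0]
  ]
}}

```text
time: 17.73
tool_pos: [0.7103, -0.0344, 0.2161]
ee_rot: [3.119, 0.103, 1.734]
wrist_force: [0.0, -5.6, 0.6]
width: 0.0109
```

Request:
{"api": "step_arm", "payload": {
  "series": [
    [-0.35, 0, 0, 0, 0],
    [-0.35, 0, 0, 0, 0],
    [-0.35, 0, 2, 0, 0]
  ]
}}

```text
time: 18.1
tool_pos: [0.7113, -0.0311, 0.2151]
ee_rot: [3.121, 0.099, 1.737]
wrist_force: [0.2, 0.5, 0.0]
width: 0.0306
```

```bash
python3 - <<'E'
from h import *
o=robot.get_obs();R=Rn.from_euler("xyz",o["ee_rot"]);g=R.apply([0,0,-.019])+o["tool_pos"]
gc=Rn.from_euler("z",-YC).apply(g-[.6144,-.0468,0])*1000
print(o["width"],o["wrist_force"].round(1),gc.round(1),o["ee_rot"].round(3),o["joint_positions"].round(2))
s=cams.snapshot("side");cv2.imwrite("pics/d.png",cv2.resize(s["pixels"][60:300,220:460],None,fx=2.4,fy=2.4)[:,:,::-1])
E
```

```text
0.03062925539508442 [0.2 0.5 0. ] [ 97.8   1.2 234. ] [3.121 0.099 1.737] [-0.08  0.43  0.94 -0.09  1.73 -0.26]
```

View pics/d.png

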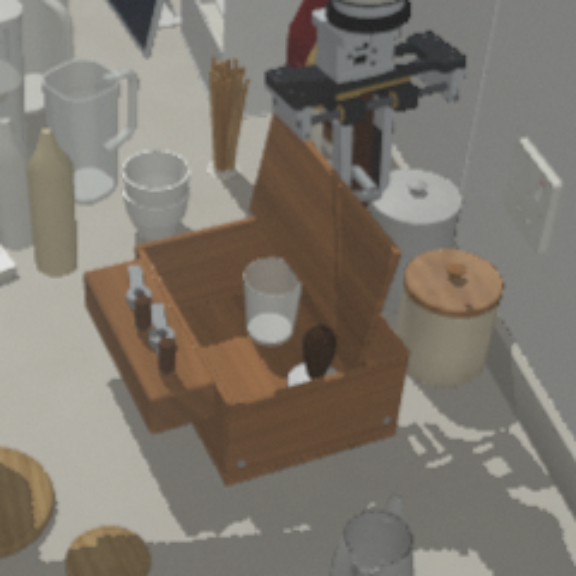

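The lid stands open at its stop. The tamper's dark handle is at (320,345) in the right half, and the glass is at (270,300) in the left half. I'll measure both and plan the retreat.

```bash
python3 - <<'E'
from h import *
for n in ["side","scene"]:
    s=cams.snapshot(n)
    for l in ["tamper","small_glass","milk_pitcher"]:
        for fn in (models.pinpoint,models.find_in)[:2 if l=="tamper" else 1]:
            for d in fn(s,l)[:2]: print(n,l,fn.__name__,np.round(d["position"],3),round(d["p"],2),"chest",(Rn.from_euler("z",-YC).apply(np.array(d["position"])-[.6144,-.0468,0])*1000).round(0),proj(s,d["position"]).round(0))
    cv2.imwrite(f"pics/e_{n}.png",s["pixels"][:,:,::-1])
R=Rn.from_euler("xyz",robot.get_obs()["ee_rot"]); print(R.as_matrix()[:,2])
az=.335
for P in ([.7113,-.0311,.36],[.55,.02,.45],[.62*np.cos(az),.62*np.sin(az),.5]): print(gr(np.array(P)-.019*R.as_matrix()[:,2],az))
E
```

```text
side tamper call [ 0.659 -0.097  0.011] 0.56 chest [ 35. -57.  11.] [350. 224.]
side tamper call [ 0.439 -0.406  0.002] 0.38 chest [-233. -325.    2.] [292. 348.]
side tamper call [ 0.654 -0.106  0.083] 0.58 chest [ 29. -65.  83.] [351. 206.]
side small_glass call [0.64  0.012 0.008] 0.86 chest [35. 54.  8.] [331. 197.]
side milk_pitcher call [ 0.639 -0.347  0.   ] 0.85 chest [ -26. -300.    0.] [375. 308.]
side milk_pitcher call [ 0.453 -0.108  0.146] 0.73 chest [-169.  -34.  146.] [269. 200.]
scene tamper call [ 0.647 -0.086  0.038] 0.7 chest [ 26. -44.  38.] [243. 213.]
scene tamper call [ 0.639 -0.023  0.114] 0.46 chest [ 28.  19. 114.] [229. 206.]
scene small_glass call [0.639 0.012 0.011] 0.59 chest [34. 54. 11.] [223. 237.]
scene milk_pitcher call [ 0.64  -0.345  0.002] 0.75 chest [ -25. -299.    2.] [294. 183.]
[ 0.03690998 -0.09434102 -0.99485548]
(array([ -13.6,    2.9, -144.1]), np.float64(-9.6))
(array([  54.1, -145.7, -244.4]), np.float64(-9.6))
(array([ 223.7,  -78.9, -310.2]), np.float64(-9.6))
```

Request:
{"api": "step_arm", "payload": {
  "series": [
    [-0.35, -4.5, 1, -48, 0],
    [-0.35, -9, 2, -96, 0],
    [-0.35, -13.6, 3, -144, 0],
    [-0.35, 3, -34, -169, 0],
    [-0.35, 20, -71, -194, -3],
    [-0.35, 37, -108, -219, -6],
    [-0.35, 54, -130, -244, -9.6],
    [-0.35, 97, -128, -261, -9.6],
    [-0.35, 140, -111, -278, -9.6],
    [-0.35, 182, -95, -294, -9.6],
    [-0.35, 224, -79, -310, -9.6],
    [-0.35, 224, -79, -310, -9.6]
  ]
}}

```text
time: 20.15
tool_pos: [0.5868, 0.2073, 0.4977]
ee_rot: [3.139, 0.101, 1.91]
wrist_force: [1.3, 0.2, -0.4]
width: 0.0307
```

```bash
python3 - <<'E'
from h import *
o=robot.get_obs();print(o["tool_pos"],o["ee_rot"],o["joint_positions"].round(2)); print(Rn.from_euler("xyz",o["ee_rot"]).as_matrix()[:,1:].round(3))
E
```

```text
[0.58684843 0.20731787 0.49768389] [3.1394634  0.10110003 1.90965212] [ 0.31  0.47  0.29 -0.15  2.37 -0.14]
[[ 0.943  0.036]
 [ 0.333 -0.094]
 [ 0.002 -0.995]]
```

View pics/e_scene.png

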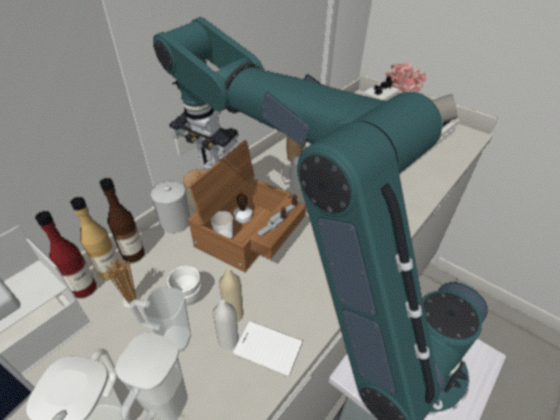

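Request:
{"api": "step_arm", "payload": {
  "series": [
    [-0.35, 0, 60, 0, 0]
  ]
}}

```text
time: 20.27
tool_pos: [0.6194, 0.2147, 0.4795]
ee_rot: [3.109, 0.103, 1.905]
wrist_force: [-0.6, -0.0, 0.9]
width: 0.0307
```

Request:
{"api": "step_arm", "payload": {
  "series": [
    [-0.35, 0, 60, 0, 0]
  ]
}}

```text
time: 20.4
tool_pos: [0.6537, 0.2241, 0.451]
ee_rot: [3.089, 0.104, 1.904]
wrist_force: [1.0, -0.3, 0.4]
width: 0.0306
```

Request:
{"api": "step_arm", "payload": {
  "series": [
    [-0.35, 0, 60, 0, 0]
  ]
}}

```text
time: 20.52
tool_pos: [0.6842, 0.2331, 0.4279]
ee_rot: [3.061, 0.105, 1.903]
wrist_force: [-0.6, -0.5, 0.7]
width: 0.0305
```

Request:
{"api": "step_arm", "payload": {
  "series": [
    [-0.35, 0, 60, -20, 0]
  ]
}}

```text
time: 20.65
tool_pos: [0.7043, 0.2405, 0.4175]
ee_rot: [3.028, 0.107, 1.903]
wrist_force: [0.8, 0.2, -0.8]
width: 0.0305
```

Request:
{"api": "step_arm", "payload": {
  "series": [
    [-0.35, 0, 30, -50, 0],
    [-0.35, 0, 60, -100, 0]
  ]
}}

```text
time: 20.9
tool_pos: [0.6855, 0.2416, 0.4601]
ee_rot: [2.974, 0.108, 1.903]
wrist_force: [-0.2, 0.3, 0.9]
width: 0.0306
```

Request:
{"api": "step_arm", "payload": {
  "series": [
    [-0.35, 0, 30, -50, 0],
    [-0.35, 0, 60, -100, 0]
  ]
}}

```text
time: 21.15
tool_pos: [0.6686, 0.2426, 0.4931]
ee_rot: [2.929, 0.11, 1.904]
wrist_force: [0.1, -0.0, 0.1]
width: 0.031
```

Request:
{"api": "step_arm", "payload": {
  "series": [
    [-0.35, 0, 40, -40, 0],
    [-0.35, 0, 80, -80, 0]
  ]
}}

```text
time: 21.4
tool_pos: [0.6681, 0.2466, 0.509]
ee_rot: [2.886, 0.111, 1.904]
wrist_force: [-0.7, -0.9, 0.6]
width: 0.0307
```

Request:
{"api": "step_arm", "payload": {
  "series": [
    [-0.35, 0, 45, -40, 0],
    [-0.35, 0, 90, -80, 0]
  ]
}}

```text
time: 21.65
tool_pos: [0.6682, 0.2507, 0.5257]
ee_rot: [2.84, 0.112, 1.903]
wrist_force: [-0.8, 0.0, -0.7]
width: 0.0307
```

Request:
{"api": "step_arm", "payload": {
  "series": [
    [-0.35, 0, 45, -40, 0],
    [-0.35, 0, 90, -80, 0]
  ]
}}

```text
time: 21.9
tool_pos: [0.6656, 0.254, 0.5455]
ee_rot: [2.791, 0.114, 1.903]
wrist_force: [-0.5, 0.1, -0.4]
width: 0.0306
```

Request:
{"api": "step_arm", "payload": {
  "series": [
    [-0.35, 0, 45, -40, 0],
    [-0.35, 0, 90, -80, 0]
  ]
}}

```text
time: 22.15
tool_pos: [0.6613, 0.2568, 0.5667]
ee_rot: [2.743, 0.115, 1.903]
wrist_force: [-0.5, -0.0, -0.0]
width: 0.0305
```

Request:
{"api": "step_arm", "payload": {
  "series": [
    [-0.35, 0, 45, -40, 0],
    [-0.35, 0, 90, -80, 0]
  ]
}}

```text
time: 22.4
tool_pos: [0.6552, 0.2591, 0.589]
ee_rot: [2.694, 0.116, 1.902]
wrist_force: [0.1, 0.2, -0.3]
width: 0.0304
```

Request:
{"api": "step_arm", "payload": {
  "series": [
    [-0.35, 0, 45, -40, 0],
    [-0.35, 0, 90, -80, 0]
  ]
}}

```text
time: 22.65
tool_pos: [0.6472, 0.2607, 0.6124]
ee_rot: [2.645, 0.117, 1.902]
wrist_force: [-0.1, -0.5, -0.6]
width: 0.0304
```

Request:
{"api": "step_arm", "payload": {
  "series": [
    [-0.35, 0, 45, -40, 0],
    [-0.35, 0, 90, -80, 0]
  ]
}}

```text
time: 22.9
tool_pos: [0.6373, 0.2617, 0.6368]
ee_rot: [2.595, 0.117, 1.901]
wrist_force: [-1.9, -0.6, 0.4]
width: 0.0307
```

```bash
python3 - <<'E'
from h import *
o=robot.get_obs();print(o["time"],o["tool_pos"],o["ee_rot"],o["joint_positions"].round(2)); R=Rn.from_euler("xyz",o["ee_rot"]).as_matrix();print(R.round(3)); z=R[:,2];print("lean",np.degrees(np.arccos(-z[2])),"az",np.arctan2(z[1],z[0]))
E
```

```text
22.9 [0.63730664 0.26172329 0.63675958] [2.59522971 0.11733749 1.90115657] [ 0.37  0.32  0.27 -0.13  1.99 -0.08]
[[-0.322  0.788  0.524]
 [ 0.939  0.335  0.074]
 [-0.117  0.516 -0.849]]
lean 31.946254924197 az 0.14017566350648375
```

The lean is now 32° toward the chest's back. I'll triangulate the tamper's handle from the pixels myself.

```bash
python3 - <<'E'
from h import *
c0=ch(32,-60,75);S=[];tiles=[]
for n in ["side","scene"]:
    s=cams.snapshot(n);u,v=proj(s,c0).astype(int);h=40
    im=s["pixels"][v-h:v+h,u-h:u+h];tiles.append(cv2.resize(im,(380,380),interpolation=cv2.INTER_CUBIC))
    m=(im.max(2)<75).astype(np.uint8);k,lab,st,ce=cv2.connectedComponentsWithStats(m)
    for i in range(1,k):
        if st[i,4]>25: print(n,"dark",st[i],(ce[i]+[u-h,v-h]).round(1))
    print("expected",proj(s,c0).round(1)); 
    for d in models.pinpoint(s,"tamper")[:1]: print("net",np.round(d["position"],3),round(d["p"],2))
cv2.imwrite("pics/f.png",np.hstack(tiles)[:,:,::-1])
E
```

```text
side dark [ 35  28  15  24 259] [352.6 205.2]
expected [351.3 206.5]
net [ 0.658 -0.096  0.009] 0.7
scene dark [ 30   8  20  21 142] [243.1 177.3]
scene dark [ 29  32  17  18 196] [240.8 200.5]
expected [243.3 200.4]
net [ 0.66  -0.094  0.01 ] 0.75
```

View pics/f.png

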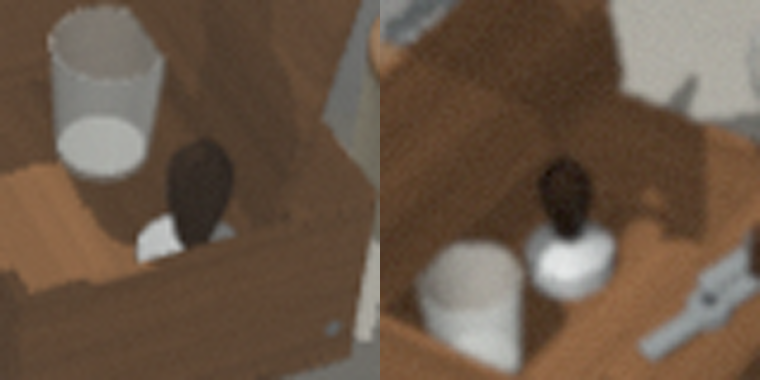

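```bash
python3 - <<'E'
from h import *
sd=cams.snapshot("side");sc=cams.snapshot("scene")
f=lambda X:np.r_[proj(sd,X)-[352.6,205.2],proj(sc,X)-[240.8,200.5]]
r=least_squares(f,ch(32,-60,75));X=r.x;print(X.round(4),"chest",(Rn.from_euler("z",-YC).apply(X-[.6144,-.0468,0])*1000).round(1),r.fun.round(1))
for x,y,z in [(35,-55,102),(35,-55,38)]: print(x,y,z,proj(sd,ch(x,y,z)).round(1),proj(sc,ch(x,y,z)).round(1))
E
```

```text
[ 0.6611 -0.0957  0.0741] chest [ 37.9 -56.   74.1] [ 0.1 -0.1  0.2  0.2]
35 -55 102 [352.4 196.8] [241.1 194.4]
35 -55 38 [350.4 215.6] [242.2 209.6]
```

```bash
python3 - <<'E'
from h import *
o=robot.get_obs();R=Rn.from_euler("xyz",o["ee_rot"]);z=R.as_matrix()[:,2]
G=ch(36.5,-56,82)
print(gr(G-.20*z,.140+np.pi/2),gr(G-.12*z), (G-.12*z).round(3),o["tool_pos"].round(3))
E
```

```text
(array([-278.2, -386. ,  273.6]), np.float64(-77.2)) (array([-278.2, -386. ,  353.6]), None) [ 0.597 -0.105  0.184] [0.639 0.262 0.634]
```

Request:
{"api": "step_arm", "payload": {
  "series": [
    [0.5, -28, -39, 27, 10.3],
    [0.5, -56, -77, 55, 20.6],
    [0.5, -83, -116, 82, 30.9],
    [0.5, -111, -154, 109, 41.2],
    [0.5, -139, -193, 137, 51.5],
    [0.5, -167, -232, 164, 61.8],
    [0.5, -195, -270, 191, 72.1],
    [0.5, -223, -309, 219, 82.4],
    [0.5, -250, -347, 246, 92.6],
    [0.5, -278, -386, 274, 102.8],
    [0.5, -278, -386, 274, 102.8],
    [0.5, -278, -386, 274, 102.8]
  ]
}}

```text
time: 24.7
tool_pos: [0.5663, -0.1086, 0.2371]
ee_rot: [3.14, -0.555, 0.141]
wrist_force: [0.3, 0.3, 0.1]
width: 0.0704
```

```bash
python3 - <<'E'
from h import *
o=robot.get_obs();R=Rn.from_euler("xyz",o["ee_rot"]);print(o["tool_pos"].round(4),o["joint_positions"].round(2),o["width"],R.as_matrix().round(3))
G=ch(36.5,-56,82)
print(gr(G-.1*R.as_matrix()[:,2],.140+np.pi/2),gr(G,.140+np.pi/2))
E
```

```text
[ 0.5663 -0.1086  0.2371] [-0.48 -0.24  1.71  0.33  1.21  0.91] 0.07041827891511258 [[ 0.841  0.14   0.522]
 [ 0.12  -0.99   0.073]
 [ 0.527  0.001 -0.85 ]]
(array([ -1.7,   0.3, 100.5]), np.float64(0.1)) (array([ -1.7,   0.3, 200.5]), np.float64(0.1))
```

Request:
{"api": "step_arm", "payload": {
  "series": [
    [0.5, -1, 0, 50, 0],
    [0.5, -2, 0, 100, 0],
    [0.5, -2, 0, 140, 0],
    [0.5, -2, 0, 175, 0],
    [0.5, -2, 0, 200, 0],
    [0.5, -2, 0, 200, 0]
  ]
}}

```text
time: 25.45
tool_pos: [0.6691, -0.0924, 0.0647]
ee_rot: [3.141, -0.553, 0.143]
wrist_force: [0.0, -0.3, 0.4]
width: 0.0707
```

```bash
python3 - <<'E'
from h import *
o=robot.get_obs();R=Rn.from_euler("xyz",o["ee_rot"]);g=R.apply([0,0,-.019])+o["tool_pos"]
print(o["wrist_force"].round(1),o["width"],(Rn.from_euler("z",-YC).apply(g-[.6144,-.0468,0])*1000).round(1))
s=cams.snapshot("scene");u,v=proj(s,g).astype(int);a=s["pixels"][v-70:v+50,u-60:u+60]
s=cams.snapshot("side");u,v=proj(s,g).astype(int);b=s["pixels"][v-70:v+50,u-60:u+60]
cv2.imwrite("pics/g.png",np.hstack([cv2.resize(i,(390,390),interpolation=cv2.INTER_CUBIC) for i in (a,b)])[:,:,::-1])
E
```

```text
[ 0.  -0.3  0.4] 0.07066771568102895 [ 36.4 -53.8  80.9]
```

View pics/g.png

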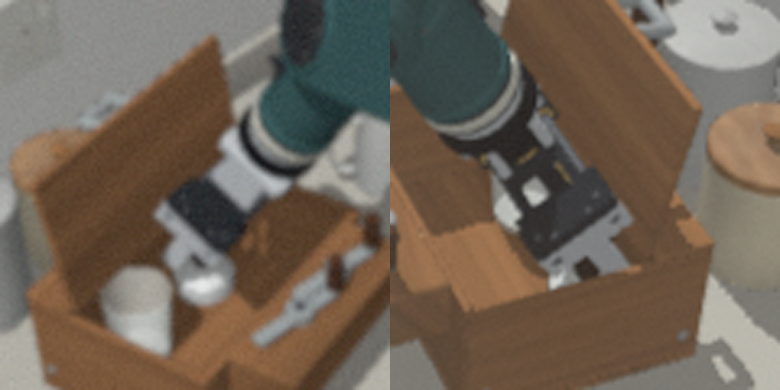

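The handle sits between the fingers, over the steel base (about (205,285) on the left and (590,265) on the right). The gripper clears both the lid and the glass, so I'll close.

Request:
{"api": "step_arm", "payload": {
  "series": [
    [-1, 0, 0, 0, 0],
    [-1, 0, 0, 0, 0],
    [-1, 0, 0, 0, 0],
    [-1, 0, 0, 0, 0]
  ]
}}

```text
time: 26.05
tool_pos: [0.6682, -0.0945, 0.0654]
ee_rot: [3.141, -0.554, 0.14]
wrist_force: [-0.5, 2.5, 2.2]
width: 0.0338
```

Request:
{"api": "step_arm", "payload": {
  "series": [
    [-1, -5, 0, -3, 0],
    [-1, -11, 0, -7, 0],
    [-1, -19, 0.5, -12, 0],
    [-1, -27, 1, -17, 0],
    [-1, -34, 1, -21, 0],
    [-1, -34, 1, -21, 0]
  ]
}}

```text
time: 26.8
tool_pos: [0.6287, -0.1013, 0.0657]
ee_rot: [3.14, -0.555, 0.14]
wrist_force: [2.4, -0.3, 1.9]
width: 0.033
```

```bash
python3 - <<'E'
from h import *
o=robot.get_obs();R=Rn.from_euler("xyz",o["ee_rot"]);g=R.apply([0,0,-.019])+o["tool_pos"]
print(o["wrist_force"].round(1),o["width"],(Rn.from_euler("z",-YC).apply(g-[.6144,-.0468,0])*1000).round(1))
print("up 190",R.inv().apply([0,0,.19])*1000)
s=cams.snapshot("scene")
print([(np.round(d["position"],3),round(d["p"],2)) for d in models.pinpoint(s,"tamper")[:2]])
E
```

```text
[ 2.4 -0.3  1.9] 0.032952110427984814 [ -5.  -55.8  81.8]
up 190 [ 100.16804387    0.20793996 -161.4506728 ]
[(array([ 0.62 , -0.104,  0.01 ]), 0.54)]
```

Request:
{"api": "step_arm", "payload": {
  "series": [
    [-1, 10, 0, -16, 0],
    [-1, 26, 0, -42, 0],
    [-1, 48, 0, -78, 0],
    [-1, 70, 0, -113, 0],
    [-1, 90, 0, -145, 0],
    [-1, 90, 0, -145, 0]
  ]
}}

```text
time: 27.65
tool_pos: [0.6292, -0.1012, 0.2368]
ee_rot: [3.139, -0.555, 0.141]
wrist_force: [0.4, 0.0, -4.9]
width: 0.033
```

```bash
python3 - <<'E'
from h import *
o=robot.get_obs();R=Rn.from_euler("xyz",o["ee_rot"]);g=R.apply([0,0,-.019])+o["tool_pos"]
print(o["wrist_force"].round(1),o["wrist_torque"].round(2),o["width"],g.round(4),o["joint_positions"].round(2))
s=cams.snapshot("side");u,v=proj(s,g).astype(int);b=s["pixels"][v-80:v+80,u-100:u+100]
cv2.imwrite("pics/h.png",cv2.resize(b,(700,560),interpolation=cv2.INTER_CUBIC)[:,:,::-1])
sc=cams.snapshot("scene")
for q in (s,sc):print([(np.round(d["position"],3),round(d["p"],2)) for d in models.pinpoint(q,"tamper")[:2]])
E
```

```text
[ 0.4  0.  -4.9] [-0.08  0.76 -0.04] 0.033013048789172536 [ 0.6193 -0.1026  0.253 ] [-0.4  -0.1   1.6   0.3   1.17  0.98]
[(array([ 0.625, -0.105,  0.181]), 0.96)]
[(array([ 0.618, -0.1  ,  0.178]), 0.65), (array([0.642, 0.011, 0.009]), 0.5)]
```

View pics/h.png

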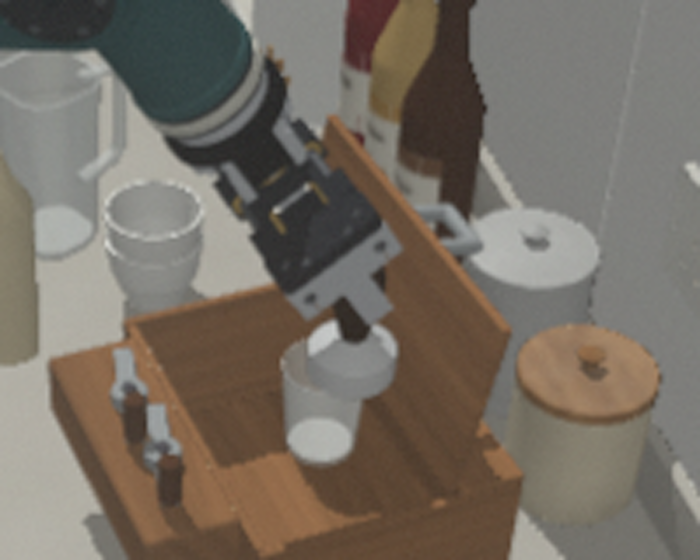

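The tamper is out, upright and with its base about 0.179 m up, and the glass is still standing (around (320,420)). Next, the carry to the coaster.

```bash
python3 - <<'E'
from h import *
print(gr([.435,-.405,.253]),gr([.435,-.405,.105]))
E
```

```text
(array([-186.3,  275. , -122.1]), None) (array([-263.1,  275.5,    4.4]), None)
```

Request:
{"api": "step_arm", "payload": {
  "series": [
    [-1, -12, 17, -8, 0],
    [-1, -33, 49, -22, 0],
    [-1, -60, 88, -39, 0],
    [-1, -90, 132, -58, 0],
    [-1, -119, 176, -78, 0],
    [-1, -146, 216, -96, 0],
    [-1, -169, 250, -111, 0],
    [-1, -186, 275, -122, 0],
    [-1, -186, 275, -122, 0],
    [-1, -200, 275, -100, 0],
    [-1, -220, 275, -67, 0],
    [-1, -240, 275.5, -34, 0],
    [-1, -256, 275.5, -8, 0],
    [-1, -263, 275.5, 4, 0],
    [-1, -263, 275.5, 4, 0]
  ]
}}

```text
time: 29.72
tool_pos: [0.4479, -0.4032, 0.0923]
ee_rot: [-3.138, -0.553, 0.139]
wrist_force: [0.2, 0.4, -4.3]
width: 0.0327
```

```bash
python3 - <<'E'
from h import *
o=robot.get_obs();R=Rn.from_euler("xyz",o["ee_rot"]);g=R.apply([0,0,-.019])+o["tool_pos"]
print(o["wrist_force"].round(1),o["width"],g.round(4),o["joint_positions"].round(2))
s=cams.snapshot("side");u,v=proj(s,[.437,-.405,.04]).astype(int);b=s["pixels"][v-60:v+60,u-75:u+75]
cv2.imwrite("pics/i.png",cv2.resize(b,(750,600),interpolation=cv2.INTER_CUBIC)[:,:,::-1])
sc=cams.snapshot("scene")
for q in (s,sc):
  for l in ("tamper","coaster"):print(l,[(np.round(d["position"],3),round(d["p"],2)) for d in models.pinpoint(q,l)[:3]])
print("down10",R.inv().apply([0,0,-10]))
E
```

```text
[ 0.2  0.4 -4.3] 0.03265973987026988 [ 0.438  -0.4046  0.1085] [-1.13  0.08  1.71  0.56  1.22  0.14]
tamper [(array([ 0.443, -0.406,  0.038]), 0.89), (array([ 0.488, -0.036,  0.119]), 0.63)]
coaster [(array([ 0.44 , -0.402,  0.002]), 0.82)]
tamper [(array([ 0.438, -0.402,  0.037]), 0.49)]
coaster [(array([ 0.434, -0.405, -0.   ]), 0.82), (array([ 0.295, -0.162,  0.003]), 0.8), (array([ 0.408, -0.258,  0.004]), 0.75)]
down10 [-5.25311631  0.0266413   8.50905749]
```

View pics/i.png

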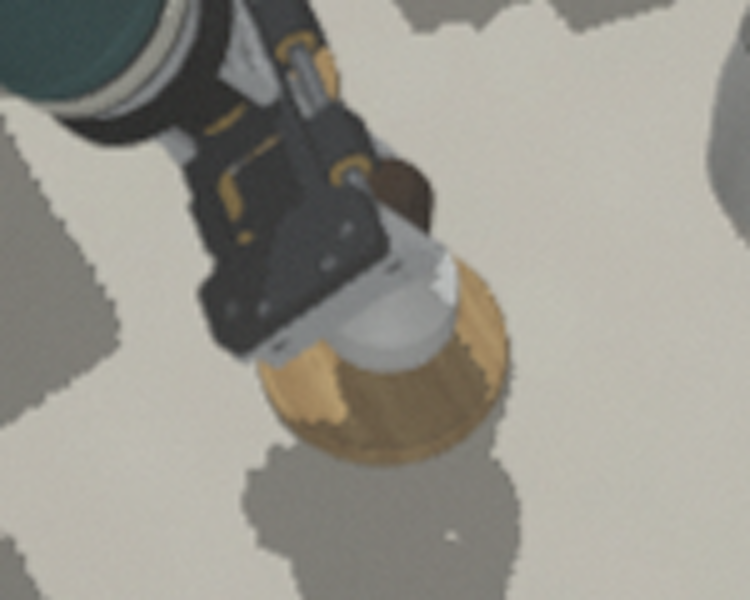

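The tamper's base hovers upright over the coaster, about 3 mm off-centre, with its lower rim at about (395,365) and the coaster around (385,370). I'll lower it gently.

Request:
{"api": "step_arm", "payload": {
  "series": [
    [-1, -6, 0, 3, 0],
    [-1, -10, 0, 10, 0],
    [-1, -12, 0, 13.5, 0],
    [-1, -13, 0, 15.3, 0],
    [-1, -13, 0, 15.3, 0]
  ]
}}

```text
time: 30.65
tool_pos: [0.445, -0.4048, 0.0739]
ee_rot: [3.142, -0.554, 0.14]
wrist_force: [-0.8, 0.3, -4.8]
width: 0.0328
```

Request:
{"api": "step_arm", "payload": {
  "series": [
    [-1, -0.5, 0, 0.9, 0],
    [-1, -1, 0, 1.7, 0],
    [-1, -1, 0, 1.7, 0]
  ]
}}

```text
time: 31.02
tool_pos: [0.4451, -0.4049, 0.0722]
ee_rot: [3.141, -0.554, 0.14]
wrist_force: [0.1, 0.6, -5.1]
width: 0.0328
```

Request:
{"api": "step_arm", "payload": {
  "series": [
    [-1, -0.5, 0, 0.9, 0],
    [-1, -1, 0, 1.7, 0],
    [-1, -1, 0, 1.7, 0]
  ]
}}

```text
time: 31.4
tool_pos: [0.4451, -0.4049, 0.0701]
ee_rot: [3.141, -0.554, 0.14]
wrist_force: [0.1, -1.3, -5.5]
width: 0.0328
```

Request:
{"api": "step_arm", "payload": {
  "series": [
    [-1, -0.3, 0, 0.5, 0],
    [-1, -0.6, 0, 0.9, 0],
    [-1, -0.6, 0, 0.9, 0]
  ]
}}

```text
time: 31.78
tool_pos: [0.4451, -0.4049, 0.0691]
ee_rot: [3.141, -0.554, 0.14]
wrist_force: [-0.6, 0.1, -4.7]
width: 0.0326
```

Request:
{"api": "step_arm", "payload": {
  "series": [
    [-1, -0.3, 0, 0.5, 0],
    [-1, -0.6, 0, 0.9, 0],
    [-1, -0.6, 0, 0.9, 0]
  ]
}}

```text
time: 32.15
tool_pos: [0.4451, -0.4049, 0.0681]
ee_rot: [3.141, -0.554, 0.14]
wrist_force: [-0.3, 0.7, -4.5]
width: 0.0329
```

Request:
{"api": "step_arm", "payload": {
  "series": [
    [-1, -0.3, 0, 0.5, 0],
    [-1, -0.6, 0, 0.9, 0],
    [-1, -0.6, 0, 0.9, 0]
  ]
}}

```text
time: 32.52
tool_pos: [0.4453, -0.4051, 0.068]
ee_rot: [3.14, -0.555, 0.141]
wrist_force: [-3.2, 2.3, 1.8]
width: 0.0326
```

Request:
{"api": "step_arm", "payload": {
  "series": [
    [-1, -0.3, 0, 0.5, 0],
    [-1, -0.6, 0, 0.9, 0],
    [-1, -0.6, 0, 0.9, 0]
  ]
}}

```text
time: 32.9
tool_pos: [0.4457, -0.4052, 0.0681]
ee_rot: [3.139, -0.556, 0.141]
wrist_force: [-5.3, 3.0, 6.5]
width: 0.0327
```

Request:
{"api": "step_arm", "payload": {
  "series": [
    [-1, -0.3, 0, 0.5, 0],
    [-1, -0.6, 0, 0.9, 0],
    [-1, -0.6, 0, 0.9, 0]
  ]
}}

```text
time: 33.28
tool_pos: [0.446, -0.4053, 0.0681]
ee_rot: [3.139, -0.558, 0.142]
wrist_force: [-6.1, 5.3, 11.1]
width: 0.0326
```

Request:
{"api": "step_arm", "payload": {
  "series": [
    [-1, 0.9, 0, -1.4, 0],
    [-0.1, 0.9, 0, -1.4, 0],
    [0.5, 0.9, 0, -1.4, 0],
    [0.5, 0.9, 0, -1.4, 0],
    [0.5, 0.9, 0, -1.4, 0],
    [0.5, 1, 0, -40, 0],
    [0.5, 1, 0, -90, 0],
    [0.5, 1, 0, -140, 0],
    [0.5, 1, 0, -170, 0],
    [0.5, 1, 0, -170, 0]
  ]
}}

```text
time: 34.52
tool_pos: [0.357, -0.419, 0.2126]
ee_rot: [3.134, -0.555, 0.142]
wrist_force: [0.4, 0.3, 0.1]
width: 0.0706
```

```bash
python3 - <<'E'
from h import *
s=cams.snapshot("side");sc=cams.snapshot("scene")
for q in (s,sc):
  for l in ("tamper","coaster","small_glass","milk_pitcher","lid_bar"):print(l,[(np.round(d["position"],3),round(d["p"],2)) for d in models.pinpoint(q,l)[:1]])
cv2.imwrite("pics/j.png",cv2.resize(s["pixels"][100:410,180:480],None,fx=1.9,fy=1.9,interpolation=cv2.INTER_CUBIC)[:,:,::-1])
o=robot.get_obs();print(o["time"],o["wrist_force"].round(1))
E
```

```text
tamper [(array([ 0.439, -0.407,  0.013]), 0.97)]
coaster [(array([ 0.439, -0.404, -0.001]), 0.87)]
small_glass [(array([0.638, 0.01 , 0.008]), 0.64)]
milk_pitcher [(array([ 0.639, -0.345, -0.001]), 0.77)]
lid_bar [(array([ 0.717, -0.03 ,  0.23 ]), 0.79)]
tamper [(array([ 0.431, -0.404,  0.013]), 0.52)]
coaster [(array([ 0.41 , -0.257,  0.006]), 0.65)]
small_glass [(array([0.638, 0.014, 0.011]), 0.56)]
milk_pitcher [(array([ 0.64 , -0.348, -0.001]), 0.59)]
lid_bar [(array([ 0.715, -0.027,  0.232]), 0.68)]
35.125 [-0.6 -0.6  0.6]
```

View pics/j.png

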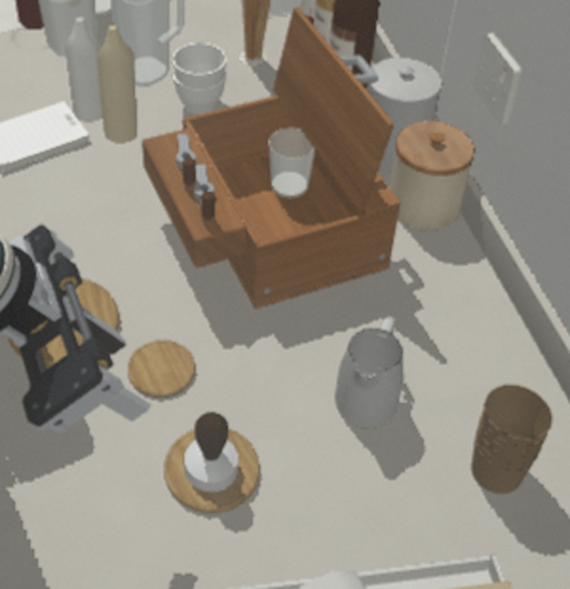

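The tamper stands upright and centred on the middle coaster (about (211,470)). The lid is open, the glass is standing in the chest (290,160), and the pitcher and cups haven't moved. The hand is clear, so I'll hand in.

```bash
python3 -c "
from bench import robot
print(robot.close_job())"
```

```text
the job is handed in; nothing more can be done
None
```

The tamper stands upright and released on the middle-sized (103 mm) coaster, and I handed the job in at about 35 s of the 72 s. No verdict came back.

- **Catches and lid:** The left catch was free, so I swung it to its stop first and then the right. I raised the lid by its bar, and it stayed open by itself at its stop.
- **Tool lean:** The moves cannot tilt the tool, so I pushed repeatedly against the reach limit in free space, which leaned it to 32°. With that I drew the tamper about 40 mm forward, lifted it to about 0.18 m and set it down with roughly 11 N read at the wrist.
- **Last checks:**
  - The side camera puts the tamper's origin 3 mm from the coaster's centre.
  - The lid bar, at (0.716, -0.028, 0.231), matches a lid angle of about 1.7 rad.
  - The glass stands on the chest's floor, and the pitcher is where it was at the start.
  - The cups look unmoved in the picture; I did not measure them again.
  - The wrist force was near zero.
- **Disagreements:** The scene camera put the tamper 8 mm nearer the robot than the side camera, still within 25 mm. In that last picture its coaster report landed on the small look-alike. I relied on the side view, which matched my earlier size and position measurement.

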